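# Hold a kaleidoscope barrel pressed in the V-fixture on the tin column

### The arm

A 7-joint arm with a two-finger parallel gripper is mounted at the origin on the work surface. World frame = base frame: x ahead of the robot, y to its left, z up, the work surface at z = 0. Lengths are in m, angles in rad, forces in N, time in s.
With the tool pointing down it reaches from about 0.35 to 0.9 m from the base axis. Payload 19.9 kg.
Tool frame: the origin (TCP) lies at the very end of the fingers, on their centre line; the grasp point (between the pads) lies grip_depth behind it (grip_depth is the distance from the TCP to the grasp point, in m); z points along the fingers, y is the line along which they close (so a half turn about z gives the same grasp; the last joint's range is limited). The gripper opens to 94 mm and grips with 3 to 60 N. Pads are 16 mm wide; open, the fingers measure 119 mm over their backs; the gripper's body (75 mm by 177 mm) begins 78 mm behind the grasp point.
Start: joints at [-1.169, 0.417, -0.01, 1.614, 0.005, 1.111, -0.053], TCP at [0.268, 0.565, 0.205] pointing down, gripper open.
Joint ranges: [-2.81, 2.81], [-0.39, 2.02], [-1.27, 1.25], [0.06, 2.57], [-1.19, 4.33], [0.19, 2], [-2.82, 2.82]. Speed limits (rad/s): [1.89, 1.89, 2.39, 2.39, 3.01, 3.01, 3.01].

### API

Orientations are given as a rotation vector (axis times angle).
In Python, from rig import * gives the robot as it stands.
- The arm moves only by the tool arm_command, never from a script. Its argument "commands" is a list of rows, each an object with "fingers": the closure in counts, from 0 (fully open) to 255 (shut); "xyz": the shift along the tool's x, y, z in mm, a list of three; "turn": the turn, a rotation vector about the tool's x, y, z in rad, a list of three. A call has exactly 10 rows; each row is the pose to reach, as a shift and turn from the pose commanded when the call began, along the tool's axes at that moment; what a row does not reach only later rows make up. A row lasts 1/10 s, in which the tool goes at most 50 mm and 8.59 degrees, less where a joint would pass 70% of its speed; a pose out of reach is approached as far as the arm can. A call with a gripper value outside its range is refused whole. The fingers move at their own pace and stop on an object; the grip force is fixed at half the most. Time passes only in rows, so rows that repeat a pose let the fingers close, or fill a call up. It gives the time, the measured TCP pose, the force, the opening and the grip force at its end, in the units of the state.
- get_obs(): the state, without advancing time (a new reading comes with each control period).
- get_image(name): name is "side" or "top" or "wrist"; returns a dict with "img" (384x512x3 uint8, red, green, blue), "mtx" (3x3 intrinsics, pixels), "world_from_camera" (4x4, takes a point from camera to world coordinates); the wrist camera has in their place "T_tool_cam" (4x4, takes a point from camera to tool coordinates, whose origin is the TCP and whose axes are the flange's). Camera axes: x right, y up, looking along -z (the intrinsics and any distortion apply to the point x, -y, -z); pixel columns grow to the right and rows downward; lengths in m; the calibration is good to about 2 mm. A picture is of the moment at which its call begins: read the wrist's pose just before it. There is no depth.
- close_job(): hands the job in; it is judged then, once.
The state is a dict: "clock": time; "joint_positions": joint angles; "qvel": joint speeds; "joint_torque": joint torques, N m; "ee_pos": TCP position; "orientation": TCP orientation; "wrist_force": force on the tool from outside, world axes, zero at the start; "moment": the same for the moment, N m; "finger_gap": finger opening in m; "grasp_force": force on a finger pad.
Only numpy, scipy, OpenCV 4.12 (cv2) and the standard library are available. Lean on these libraries where they do the work, as an engineer would, in place of code of your own. Each camera call takes 0.05 s, during which the arm holds its last target. There are 200 camera calls.

### The job

Set the tin that carries the V-fixture squarely on top of the column of two closed tins and let go of it. Then lay the long metal barrel in the V, centred lengthwise, so that it rests on both V faces, and press it down with about 10 N (a kilo's weight). Finish while still pressing it there, ready for stones to be glued on; leave the column standing where it is and do not disturb the other things.

Things in the scene. Friction and masses are not known exactly. Their poses are not given: they have to be found in the camera images.
- column_low: lower of two stacked closed steel tins, each 120 (x) x 80 (y) x 30 (z) mm, about 1.1 kg; loose, stands on the table. Origin at the centre of its underside, z up.
- column_top: upper tin of the column, same size, about 0.8 kg, lying loose on the lower one (edges within a few mm). Origin at the centre of its underside (30 mm above the table), its lid is 30 mm above that. x along the long side.
- fixture: closed steel tin 120 (x) x 80 (y) x 30 (z) mm, loose on the table, about 0.55 kg, with two aluminium V-supports on its lid (20 mm long, centred at x = -47 and 47 mm, 60 wide in y, tops 77 mm above the tin's underside; 90 degree V open upward, running along x) and between them, in the 74 mm gap, a rib 20 mm thick in y, 26 mm high, along x. Origin: centre of the tin's underside, z up.
- rib_top (a point): centre of the rib's top, 56 mm above the fixture tin's underside (26 mm above its lid); the fingers can take the rib from above, closing along the fixture's y (the lid beside it is bare).
- v_seat (a point): point fixed to the fixture, 80 mm above its tin's underside, where the barrel's centre lies when it is seated and centred; axes as the fixture's, the V runs along its x. The V's bottom is 25.5 mm below it and the rib's top 24 mm below.
- v_face_left: the two sloping V faces on the fixture's +y side (one on each support), one plane at 45 degrees. Its origin coincides with the fixture's origin.
- v_face_right: the two sloping V faces on the fixture's -y side, likewise. Its origin coincides with the fixture's origin.
- barrel: the long aluminium kaleidoscope barrel: a plain cylinder 36 mm in diameter, 130 mm long, about 0.18 kg, lying along its own x. Origin at its centre, on its axis. It may have rolled, so only its x axis is meaningful.
- rest: grey plastic rest fixed to the table, in which the barrel lies along x, its axis 23 mm above the table: plate 130 (x) x 70 (y) x 5 mm with four stops 8 mm high (x 42 to 58 mm, y 15.5 to 23.5 mm, either side); the middle 84 mm is free for fingers. Origin: centre of its underside.
- bowl: bystander: clear plastic bowl of stones, 116 mm across, 48 mm high. Origin at the centre of its underside.
- spare_tin: bystander: a single closed tin, 120 x 80 x 30 mm, nothing on its lid. Origin at the centre of its underside.
- glue_bottle: bystander: standing white bottle, 36 mm across, 100 mm high. Origin at the centre of its underside.
- tape_roll: bystander: flat clear tape roll, 52 mm across, 18 mm high. Origin at the centre of its underside.
- short_barrel: bystander: short aluminium barrel standing on end, 36 mm across, 45 mm high. Origin at the centre of its underside.
- scissors: bystander: scissors lying flat, about 130 mm long, 11 mm high. Origin near the root of the blades, on the table.
Not all that is in view belongs to the job. Leave any orange or yellow look-alike of the column_top alone. Leave any brown look-alike of the barrel alone.

How it is judged:
On the way:
1. the V-fixture tin rests squarely on the column's upper tin, let go (x of fixture in the frame of column_top between -0.008 and 0.008 m and y of fixture in the frame of column_top between -0.008 and 0.008 m and z of fixture in the frame of column_top between 0.027 and 0.033 m and angle between the x axis of fixture and the x axis of column_top, either way round below 0.09 rad and angle between fixture's own z axis and vertical below 0.04 rad and contact force between the fingers and fixture below 0.2 N and contact force between fixture and column_top above 2 N and linear speed of fixture below 0.02 m/s), for 0.2 s.
At the end, for the whole second after the job is handed in: Fixture tin flat on the column's upper tin, within 8 mm each way and 0.09 rad of square. Barrel in the V within 12 mm lengthwise, 2 mm sideways, 2.5 mm in height and 0.04 rad of its seat, at rest, pressed by the fingers (over 4 N), 4 to 30 N on each V face, through the last second (x of fixture in the frame of column_top between -0.008 and 0.008 m and y of fixture in the frame of column_top between -0.008 and 0.008 m and z of fixture in the frame of column_top between 0.027 and 0.033 m and angle between the x axis of fixture and the x axis of column_top, either way round below 0.09 rad and angle between fixture's own z axis and vertical below 0.04 rad and x of barrel in the frame of v_seat between -0.012 and 0.012 m and y of barrel in the frame of v_seat between -0.002 and 0.002 m and z of barrel in the frame of v_seat between -0.0025 and 0.0025 m and angle between the x axis of barrel and the x axis of fixture, either way round below 0.04 rad and contact force between barrel and v_face_left between 4 and 30 N and contact force between barrel and v_face_right between 4 and 30 N and contact force between the fingers and barrel above 4 N and linear speed of barrel below 0.02 m/s); the arm keeps its last pose, push and grip.
It fails at once if the column was pushed out of place (a tin moved over 20 mm) (distance of any of column_low, column_top from where it was at the start of the episode above 0.02 m).
It fails at once if a bystander was disturbed (moved over 25 mm) (distance of any of bowl, spare_tin, glue_bottle, tape_roll, short_barrel, scissors from where it was at the start of the episode above 0.025 m).
It also fails if it takes over 56 s, if anything falls off the work surface, if the arm or the gripper's body presses on something with over 40 N, if the wrist force passes 120 N, or if a joint passes its speed limit or range.

## Working session

There is one attempt and no reset: what is moved stays moved. The work goes in short steps, Python scripts to look and compute and a tool call to move; the robot and the scene stay as the last step left them, time stands still between calls to the robot, and variables do not carry over. Pictures are saved under pics/ and viewed, at most 10 in all, crops included, and the job is handed in when it is done.

Besides the shell and the picture viewer there is one more tool, called after ">>>" by a JSON object that holds its "name" and its "arguments", one argument or row to a line. arm_command: Moves the arm, as the interface text tells. Its arguments: {"type":"object","properties":{"commands":{"type":"array"}},"required":["commands"]}

```bash
mkdir -p pics; ls; python3 - <<'E'
from rig import *
import cv2,numpy as np
o=get_obs();print(o)
for n in("top","side"):
    r=get_image(n);np.savez(f"pics/{n}0.npz",**r);cv2.imwrite(f"pics/{n}0.png",r["img"][:,:,::-1]);print(n,r["mtx"],r["world_from_camera"],r.keys())
E
```

```text
pics
{'clock': 0.0, 'joint_positions': array([-1.16951851,  0.41795173, -0.01031732,  1.6141226 ,  0.00470586,
        1.11072246, -0.05298611]), 'qvel': array([-4.51148969e-04, -1.31680569e-03,  1.82156889e-05,  1.24748113e-03,
       -1.46181412e-03, -1.19795206e-03,  3.18591415e-04]), 'joint_torque': array([-8.00591752e-04, -8.51238441e+01,  6.37944359e-01, -4.25986576e+01,
       -4.89180232e-02,  1.86449708e-02,  1.35956680e-04]), 'ee_pos': array([0.26763314, 0.56440223, 0.20486079]), 'orientation': array([-6.89750681e-01, -3.06476203e+00,  1.83424558e-03]), 'wrist_force': array([ 0.23283938, -0.4213918 , -0.24509678]), 'moment': array([0.02932101, 0.01038149, 0.05224517]), 'grasp_force': 0.0, 'finger_gap': 0.09382430289066063}
top [[406.25773908   0.         256.40017199]
 [  0.         406.25773908 190.24283974]
 [  0.           0.           1.        ]] [[ 0.02541187  0.99509905 -0.0955621   0.38486474]
 [-0.99958298  0.02660458  0.01122743 -0.05751721]
 [ 0.0137148   0.09523694  0.99536015  1.08545467]
 [ 0.          0.          0.          1.        ]] dict_keys(['img', 'mtx', 'world_from_camera'])
side [[435.764106     0.         254.61206835]
 [  0.         435.764106   190.05286466]
 [  0.           0.           1.        ]] [[ 0.96957464  0.18870379 -0.15593557  0.31434965]
 [-0.24407219  0.69625358 -0.67502572 -0.82941811]
 [-0.01880922  0.69254735  0.72112716  0.92069901]
 [ 0.          0.          0.          1.        ]] dict_keys(['img', 'mtx', 'world_from_camera'])
```

View pics/top0.png

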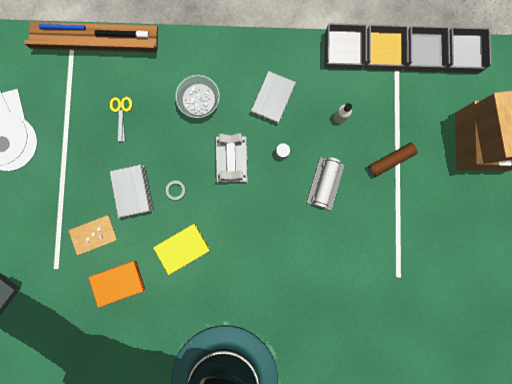

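View pics/side0.png

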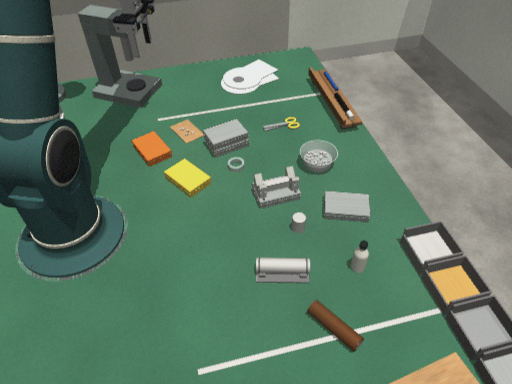

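Candidates. For the column top: grey double tin at top(131,191), single grey tin at (273,97) which is the spare, and orange (117,284) and yellow (181,249) which are look-alikes. For the barrel: aluminium one in the rest at (325,182), with a brown look-alike at (392,160) and the short barrel at (283,150). The fixture is at (232,158). I choose (131,191), (232,158) and (325,182), and will check them in a close crop.

```bash
cat > h.py <<'E'
from rig import *
import cv2,numpy as np
from scipy.spatial.transform import Rotation as R
def ray(r,uv,T=None):
    T=r["world_from_camera"] if T is None else T
    K=r["mtx"]; d=np.array([(uv[0]-K[0,2])/K[0,0],-(uv[1]-K[1,2])/K[1,1],-1.])
    return T[:3,3],T[:3,:3]@d
def plane(r,uv,z,T=None):
    o,d=ray(r,uv,T); return o+d*(z-o[2])/d[2]
def project(r,P,T=None):
    T=r["world_from_camera"] if T is None else T
    p=np.linalg.inv(T)@np.r_[P,1]; K=r["mtx"]
    return np.array([K[0,2]+K[0,0]*p[0]/-p[2],K[1,2]-K[1,1]*p[1]/-p[2]])
def wrist():
    o=get_obs(); Tt=np.eye(4);Tt[:3,:3]=R.from_rotvec(o["orientation"]).as_matrix();Tt[:3,3]=o["ee_pos"]
    r=get_image("wrist"); r=dict(r); r["world_from_camera"]=Tt@r["T_tool_cam"]; r["tool"]=Tt; return r
def totool(P):
    o=get_obs(); return R.from_rotvec(o["orientation"]).inv().apply(np.array(P)-o["ee_pos"])*1000
E
python3 - <<'E'
from h import *
r=dict(np.load("pics/top0.npz")); im=r["img"]
hsv=cv2.cvtColor(im,cv2.COLOR_RGB2HSV)
m=((hsv[...,1]<70)&(hsv[...,2]>70)).astype(np.uint8)
m[:75]=0
for c in cv2.findContours(m,0,1)[0]:
    if cv2.contourArea(c)<60: continue
    q=cv2.minAreaRect(c); b=cv2.boxPoints(q)
    P=np.array([plane(r,p,.06)[:2] for p in b]); 
    print(np.round(q[0]),np.round(q[1],1),P.round(3).tolist(),"centre",P.mean(0).round(3),"sides",np.linalg.norm(P[0]-P[1]).round(3),np.linalg.norm(P[1]-P[2]).round(3))
c=im[80:230,95:350]; cv2.imwrite("pics/crop.png",cv2.resize(c[:,:,::-1],None,fx=3.1,fy=3.1,interpolation=cv2.INTER_CUBIC))
E
```

```text
[224. 366.] [71.1 31.1] [[0.015, 0.085], [0.088, 0.086], [0.087, -0.088], [0.014, -0.087]] centre [ 0.051 -0.001] sides 0.073 0.173
[  6. 293.] [13. 28.] [[0.18, 0.551], [0.247, 0.557], [0.248, 0.525], [0.18, 0.519]] centre [0.214 0.538] sides 0.068 0.032
[176. 190.] [20. 19.] [[0.503, 0.161], [0.505, 0.113], [0.454, 0.11], [0.453, 0.158]] centre [0.479 0.135] sides 0.048 0.051
[131. 191.] [49.  37.1] [[0.524, 0.309], [0.545, 0.218], [0.424, 0.188], [0.403, 0.277]] centre [0.474 0.248] sides 0.093 0.125
[398. 220.] [114.   5.] [[0.563, -0.423], [0.563, -0.436], [0.275, -0.433], [0.275, -0.421]] centre [ 0.419 -0.428] sides 0.013 0.288
[326. 182.] [26.6 51.7] [[0.455, -0.194], [0.583, -0.23], [0.565, -0.296], [0.437, -0.259]] centre [ 0.51  -0.245] sides 0.133 0.068
[282. 151.] [16. 14.] [[0.606, -0.114], [0.607, -0.15], [0.566, -0.15], [0.565, -0.115]] centre [ 0.586 -0.132] sides 0.036 0.042
[231. 158.] [49.9 31.7] [[0.627, 0.043], [0.633, -0.038], [0.504, -0.046], [0.499, 0.034]] centre [ 0.566 -0.002] sides 0.081 0.129
[121. 125.] [ 6. 32.] [[0.6, 0.287], [0.684, 0.292], [0.684, 0.277], [0.601, 0.272]] centre [0.642 0.282] sides 0.084 0.015
[342. 114.] [13.9 19.7] [[0.675, -0.257], [0.719, -0.286], [0.7, -0.316], [0.656, -0.287]] centre [ 0.688 -0.287] sides 0.052 0.036
[ 18. 130.] [81. 36.] [[0.727, 0.598], [0.73, 0.506], [0.52, 0.489], [0.517, 0.58]] centre [0.624 0.543] sides 0.092 0.211
[396. 112.] [75.  5.] [[0.796, -0.422], [0.796, -0.435], [0.597, -0.433], [0.597, -0.42]] centre [ 0.697 -0.428] sides 0.013 0.199
[273.  97.] [31.  46.7] [[0.685, -0.046], [0.801, -0.09], [0.77, -0.165], [0.655, -0.12]] centre [ 0.728 -0.105] sides 0.125 0.081
[198.  96.] [42. 43.] [[0.779, 0.147], [0.782, 0.036], [0.67, 0.032], [0.667, 0.143]] centre [0.724 0.09 ] sides 0.112 0.112
[ 63. 172.] [  5.6 193.9] [[0.277, 0.429], [0.771, 0.429], [0.77, 0.415], [0.276, 0.416]] centre [0.523 0.422] sides 0.494 0.014
```

View pics/crop.png

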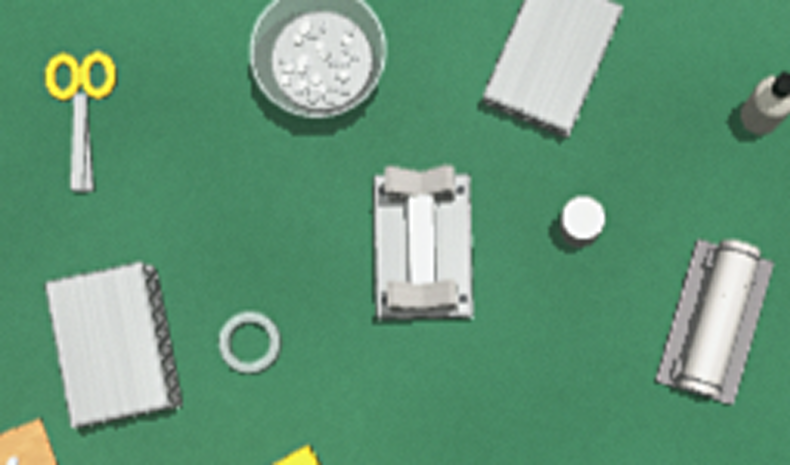

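The crop confirms the choice: the two-tin column has lid corners at crop (46,284), (142,264), (177,405) and (73,427), with a second tin's wall visible. The V-fixture with its rib is at (422,245), and the aluminium barrel in the rest is at (720,318). Next I work out a wrist look above the column.

```bash
python3 - <<'E'
from h import *
import rig
print([n for n in dir(rig) if not n.startswith('_')])
o=get_obs();M=R.from_rotvec(o["orientation"]).as_matrix();print(M.round(3))
print(getattr(rig,"grip_depth",None))
r=wrist();print(r["T_tool_cam"].round(3).tolist(),r["mtx"].round(1).tolist())
t=dict(np.load("pics/top0.npz"))
f=lambda x,y,z:plane(t,(95+(x+.5)/3.1-.5,80+(y+.5)/3.1-.5),z)[:2]
col=np.array([f(*p,.06) for p in((46,284),(142,264),(177,405),(73,427))]);fx=np.array([f(*p,.03) for p in((375,177),(470,177),(471,318),(376,318))])
rib=np.array([f(*p,.056) for p in((410,195),(432,195),(434,282),(411,282))])
for n,q in(("col",col),("fix",fx),("rib",rib)):
    a=(q[0]+q[1]-q[2]-q[3])/2;b=(q[0]+q[3]-q[1]-q[2])/2
    print(n,q.mean(0).round(4),np.linalg.norm(a).round(3),np.linalg.norm(b).round(3),np.arctan2(a[1],a[0]).round(3),np.arctan2(-b[0],b[1]).round(3))
e1,e2=f(740,243,.023),f(700,393,.023);print("barrel",(e1+e2)/2,np.linalg.norm(e1-e2),np.arctan2(*(e1-e2)[::-1]))
print("to col",totool([.47,.25,.30]),"to fix",totool([.56,0,.30]))
E
```

```text
['PlanningError', 'close_job', 'get_image', 'get_obs', 'grip_depth']
[[-0.904  0.428 -0.   ]
 [ 0.428  0.904 -0.001]
 [-0.    -0.001 -1.   ]]
0.0188
[[0.001, 0.962, 0.272, 0.08], [1.0, -0.001, -0.001, 0.001], [-0.001, 0.272, -0.962, -0.178], [0.0, 0.0, 0.0, 1.0]] [[339.0, 0.0, 257.1], [0.0, 339.0, 196.5], [0.0, 0.0, 1.0]]
col [0.4733 0.25  ] 0.12 0.082 0.267 0.237
fix [ 0.5658 -0.001 ] 0.121 0.08 0.038 0.028
rib [ 0.5687 -0.0011] 0.073 0.019 0.048 0.028
barrel [ 0.51342818 -0.25509043] 0.13358267503374224 -0.24950428464942184
to col [-317.56366416 -197.5459493   -94.80242672] to fix [-505.99437241 -384.87942647  -94.61133708]
```

>>> {"name": "arm_command", "arguments": {
  "commands": [
    {"fingers": 0,"xyz": [-317,-197,0],"turn": [0,0,-0.69]},
    {"fingers": 0,"xyz": [-317,-197,0],"turn": [0,0,-0.69]},
    {"fingers": 0,"xyz": [-317,-197,0],"turn": [0,0,-0.69]},
    {"fingers": 0,"xyz": [-317,-197,0],"turn": [0,0,-0.69]},
    {"fingers": 0,"xyz": [-317,-197,0],"turn": [0,0,-0.69]},
    {"fingers": 0,"xyz": [-317,-197,0],"turn": [0,0,-0.69]},
    {"fingers": 0,"xyz": [-317,-197,0],"turn": [0,0,-0.69]},
    {"fingers": 0,"xyz": [-317,-197,0],"turn": [0,0,-0.69]},
    {"fingers": 0,"xyz": [-317,-197,0],"turn": [0,0,-0.69]},
    {"fingers": 0,"xyz": [-317,-197,0],"turn": [0,0,-0.69]}
  ]
}}

```text
clock: 1.15
ee_pos: [0.4699, 0.2505, 0.2053]
orientation: [0.385, -3.118, 0.0]
wrist_force: [0.4, 0.8, 0.0]
finger_gap: 0.0938
grasp_force: 0.0
```

```bash
python3 - <<'E'
from h import *
r=wrist();np.savez("pics/w1.npz",**r);im=r["img"];cv2.imwrite("pics/w1.png",im[:,:,::-1])
print([project(r,[x,y,z]).round(0).tolist() for x,y,z in((.473,.25,.06),(.568,0,.056))])
print("tofix",totool([.5665,-.001,.2]))
E
```

```text
[[254.0, 188.0], [-6.0, 216.0]]
tofix [ -32.3161368  -268.59979284    5.25036632]
```

View pics/w1.png

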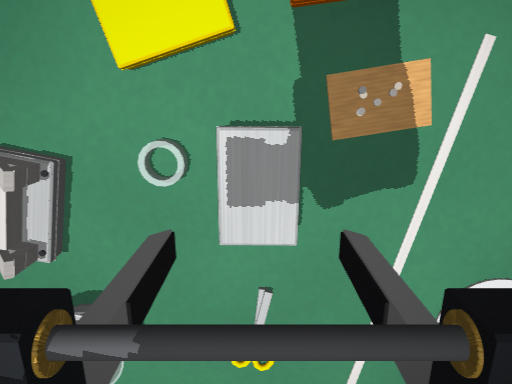

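The wrist view shows the column lid with corners near (218,128), (300,128), (297,243) and (220,243), and the fixture at the left edge. Next I move above the fixture.

>>> {"name": "arm_command", "arguments": {
  "commands": [
    {"fingers": 0,"xyz": [-32,-268,5],"turn": [0,0,0.21]},
    {"fingers": 0,"xyz": [-32,-268,5],"turn": [0,0,0.21]},
    {"fingers": 0,"xyz": [-32,-268,5],"turn": [0,0,0.21]},
    {"fingers": 0,"xyz": [-32,-268,5],"turn": [0,0,0.21]},
    {"fingers": 0,"xyz": [-32,-268,5],"turn": [0,0,0.21]},
    {"fingers": 0,"xyz": [-32,-268,5],"turn": [0,0,0.21]},
    {"fingers": 0,"xyz": [-32,-268,5],"turn": [0,0,0.21]},
    {"fingers": 0,"xyz": [-32,-268,5],"turn": [0,0,0.21]},
    {"fingers": 0,"xyz": [-32,-268,5],"turn": [0,0,0.21]},
    {"fingers": 0,"xyz": [-32,-268,5],"turn": [0,0,0.21]}
  ]
}}

```text
clock: 2.2
ee_pos: [0.5662, 0.0005, 0.2005]
orientation: [0.062, -3.141, -0.0]
wrist_force: [-0.6, 0.7, 0.1]
finger_gap: 0.094
grasp_force: 0.0
```

```bash
python3 - <<'E'
from h import *
r=wrist();np.savez("pics/w2.npz",**r);im=r["img"];cv2.imwrite("pics/w2.png",im[:,:,::-1])
w=dict(np.load("pics/w1.npz"))
hsv=cv2.cvtColor(w["img"],cv2.COLOR_RGB2HSV);m=((hsv[...,1]<60)&(hsv[...,2]>90)).astype(np.uint8);m[:,:205]=0;m[:,310:]=0;m[:115]=0;m[255:]=0
c=max(cv2.findContours(m,0,1)[0],key=cv2.contourArea)
h=cv2.approxPolyDP(cv2.convexHull(c),4,True)[:,0]
print(h.tolist())
q=np.array([plane(w,p,.06) for p in h])[:,:2]
print(q.round(4).tolist(),q.mean(0))
q=np.array([plane(w,p,.06)[:2] for p in((218,128),(300,128),(297,243),(220,243))])
print(q.mean(0),[np.linalg.norm(q[i]-q[i-1]).round(4) for i in range(4)],np.arctan2(*(q[2]-q[1])[::-1]),np.arctan2(*(q[3]-q[0])[::-1]))
E
```

```text
[[300, 126], [296, 244], [220, 244], [216, 126]]
[[0.4045, 0.277], [0.5206, 0.3062], [0.5398, 0.23], [0.4238, 0.2006]] [0.47219314 0.25346515]
[0.47236725 0.2542597 ] [np.float64(0.1167), np.float64(0.077), np.float64(0.1168), np.float64(0.0795)] 0.25479135532393193 0.2332255510894128
```

View pics/w2.png

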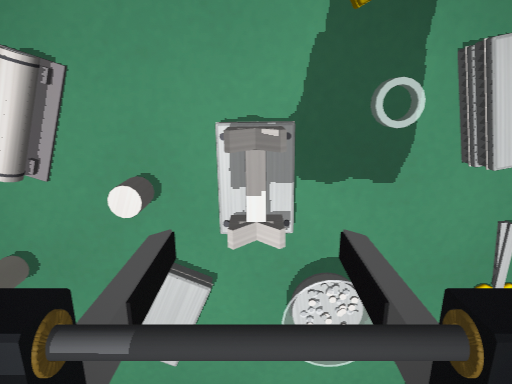

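The rib is at wrist px x≈246–266, rows 150–220, and the lid's near edge runs from (217,123) to (295,122). I'll measure both.

```bash
python3 - <<'E'
from h import *
r=dict(np.load("pics/w2.npz"));g=cv2.cvtColor(r["img"],cv2.COLOR_RGB2GRAY).astype(int)
for row in(170,180,205,212): print(row,g[row,212:300].tolist())
w=lambda u,v,z:plane(r,(u,v),z)[:2].round(4)
print("lid corners",w(217,123,.03),w(295,122,.03),w(220,233,.03),w(294,233,.03))
print(project(r,[.5672,-.001,.056]),get_obs()["ee_pos"])
E
```

```text
170 [114, 115, 115, 116, 109, 147, 187, 190, 214, 217, 213, 218, 222, 220, 216, 218, 188, 128, 129, 130, 130, 129, 128, 129, 129, 130, 130, 128, 125, 125, 127, 127, 115, 120, 153, 162, 158, 157, 159, 160, 161, 163, 161, 161, 161, 160, 158, 158, 158, 160, 162, 162, 160, 140, 120, 132, 129, 128, 129, 128, 128, 131, 132, 130, 128, 128, 129, 131, 129, 128, 130, 129, 127, 128, 128, 129, 129, 129, 131, 130, 120, 108, 87, 73, 73, 72, 72, 70]
180 [115, 115, 115, 115, 115, 131, 163, 187, 205, 217, 211, 213, 219, 220, 215, 214, 217, 215, 184, 130, 131, 128, 128, 128, 129, 130, 130, 128, 126, 124, 126, 127, 125, 129, 147, 161, 158, 157, 157, 159, 162, 162, 162, 161, 160, 159, 159, 158, 158, 159, 160, 161, 161, 139, 113, 131, 129, 127, 129, 128, 128, 129, 132, 129, 127, 128, 129, 130, 129, 129, 129, 129, 127, 128, 129, 130, 129, 129, 131, 127, 119, 106, 81, 70, 93, 117, 117, 117]
205 [115, 115, 115, 115, 115, 115, 124, 154, 183, 200, 213, 209, 211, 216, 217, 210, 210, 213, 209, 208, 213, 217, 213, 210, 214, 215, 214, 215, 212, 207, 205, 207, 207, 189, 209, 242, 242, 240, 240, 241, 242, 242, 242, 242, 241, 241, 240, 240, 240, 240, 240, 241, 241, 218, 130, 133, 128, 127, 167, 211, 210, 216, 217, 212, 208, 211, 214, 212, 210, 209, 210, 211, 211, 209, 213, 212, 211, 213, 211, 192, 179, 152, 69, 72, 93, 117, 117, 115]
212 [114, 114, 115, 115, 115, 115, 104, 122, 168, 192, 208, 209, 208, 214, 216, 210, 207, 213, 210, 206, 211, 215, 214, 183, 128, 129, 129, 129, 128, 125, 124, 125, 125, 115, 183, 240, 242, 240, 240, 241, 242, 242, 242, 242, 241, 240, 240, 240, 240, 240, 241, 241, 242, 219, 138, 133, 129, 127, 128, 129, 129, 133, 133, 130, 128, 129, 132, 130, 128, 128, 129, 130, 129, 130, 131, 130, 130, 132, 166, 192, 174, 144, 71, 92, 116, 115, 115, 115]
lid corners [ 0.5095 -0.0409] [0.5053 0.0376] [ 0.6283 -0.0366] [0.625 0.045]
[254.1673526  186.33171665] [5.66246709e-01 2.05366795e-04 2.00542494e-01]
```

>>> {"name": "arm_command", "arguments": {
  "commands": [
    {"fingers": 0,"xyz": [-1,0,50],"turn": [0,0,0]},
    {"fingers": 0,"xyz": [-1,0,100],"turn": [0,0,0]},
    {"fingers": 60,"xyz": [-1,0,140],"turn": [0,0,0]},
    {"fingers": 100,"xyz": [-1,0,158],"turn": [0,0,0]},
    {"fingers": 100,"xyz": [-1,0,166],"turn": [0,0,0]},
    {"fingers": 100,"xyz": [-1,0,166],"turn": [0,0,0]},
    {"fingers": 255,"xyz": [-1,0,166],"turn": [0,0,0]},
    {"fingers": 255,"xyz": [-1,0,166],"turn": [0,0,0]},
    {"fingers": 255,"xyz": [-1,0,166],"turn": [0,0,0]},
    {"fingers": 255,"xyz": [-1,0,166],"turn": [0,0,0]}
  ]
}}

```text
clock: 3.25
ee_pos: [0.5678, -0.001, 0.0351]
orientation: [-0.059, 3.14, 0.0]
wrist_force: [0.3, 0.2, 0.3]
finger_gap: 0.0336
grasp_force: 0.0
```

>>> {"name": "arm_command", "arguments": {
  "commands": [
    {"fingers": 255,"xyz": [0,0,0],"turn": [0,0,0]},
    {"fingers": 255,"xyz": [0,0,0],"turn": [0,0,0]},
    {"fingers": 255,"xyz": [0,0,0],"turn": [0,0,0]},
    {"fingers": 255,"xyz": [0,0,0],"turn": [0,0,0]},
    {"fingers": 255,"xyz": [0,0,-5],"turn": [0,0,0]},
    {"fingers": 255,"xyz": [0,0,-20],"turn": [0,0,0]},
    {"fingers": 255,"xyz": [0,0,-50],"turn": [0,0,0]},
    {"fingers": 255,"xyz": [0,0,-80],"turn": [0,0,0]},
    {"fingers": 255,"xyz": [0,0,-100],"turn": [0,0,0]},
    {"fingers": 255,"xyz": [0,0,-100],"turn": [0,0,0]}
  ]
}}

```text
clock: 4.25
ee_pos: [0.5688, -0.0011, 0.1377]
orientation: [-0.058, 3.136, 0.0]
wrist_force: [-0.6, 0.4, -4.8]
finger_gap: 0.0197
grasp_force: 30.0
```

```bash
python3 - <<'E'
from h import *
o=get_obs();print(o["moment"],o["wrist_force"],o["ee_pos"],o["orientation"])
r=wrist();np.savez("pics/w3.npz",**r);im=r["img"];cv2.imwrite("pics/w3.png",im[:,:,::-1])
s=get_image("side")["img"][150:250,200:330];cv2.imwrite("pics/s3.png",cv2.resize(s[:,:,::-1],None,fx=3,fy=3))
E
```

```text
[ 0.04559273 -0.05544637  0.00617841] [-0.61000063  0.43324038 -4.76805956] [ 0.56881853 -0.00113994  0.13774937] [-5.80841415e-02  3.13642894e+00  4.50419763e-04]
```

View pics/w3.png

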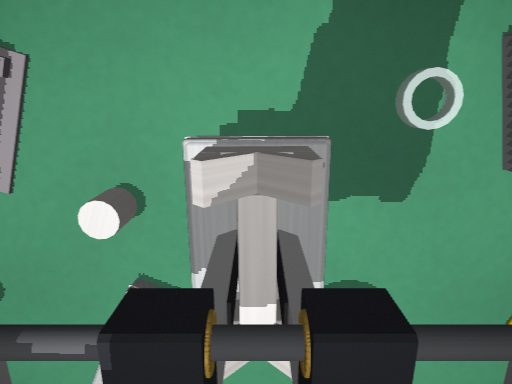

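```bash
python3 - <<'E'
from h import *
r=dict(np.load("pics/w3.npz"));g=cv2.cvtColor(r["img"],cv2.COLOR_RGB2HSV)
print(g[128:146,258,1].tolist(),g[160,178:196,1].tolist(),g[160,322:338,1].tolist())
z=r["tool"][2,3]-.034+.03
for u,v in((186,137),(329,137)):
    P=plane(r,(u,v),z); print((np.linalg.inv(r["tool"])@np.r_[P,1])[:3].round(4))
print(totool([.4728,.2513,.1377]))
E
```

```text
[121, 123, 123, 122, 126, 121, 121, 68, 3, 3, 6, 5, 6, 6, 6, 4, 8, 4] [126, 124, 123, 123, 122, 87, 3, 4, 5, 6, 2, 1, 3, 11, 11, 9, 9, 10] [10, 4, 4, 5, 6, 6, 4, 11, 57, 126, 125, 123, 122, 119, 122, 122]
[ 0.0614 -0.0367  0.0037]
[0.0614 0.0394 0.0037]
[ 84.91043843 255.69084649  -3.29274935]
```

>>> {"name": "arm_command", "arguments": {
  "commands": [
    {"fingers": 255,"xyz": [9,26,0],"turn": [0,0,-0.02]},
    {"fingers": 255,"xyz": [22,65,0],"turn": [0,0,-0.05]},
    {"fingers": 255,"xyz": [36,105,0],"turn": [0,0,-0.09]},
    {"fingers": 255,"xyz": [49,147,0],"turn": [0,0,-0.13]},
    {"fingers": 255,"xyz": [63,190,0],"turn": [0,0,-0.17]},
    {"fingers": 255,"xyz": [75,225,0],"turn": [0,0,-0.19]},
    {"fingers": 255,"xyz": [82,246,0],"turn": [0,0,-0.21]},
    {"fingers": 255,"xyz": [84,255,0],"turn": [0,0,-0.21]},
    {"fingers": 255,"xyz": [84,255,0],"turn": [0,0,-0.21]},
    {"fingers": 255,"xyz": [84,255,0],"turn": [0,0,-0.21]}
  ]
}}

```text
clock: 5.35
ee_pos: [0.4742, 0.2492, 0.1338]
orientation: [0.385, -3.117, 0.002]
wrist_force: [0.5, -0.4, -5.0]
finger_gap: 0.0198
grasp_force: 30.0
```

```bash
python3 - <<'E'
from h import *
o=get_obs();print(o["clock"],o["moment"],o["wrist_force"],o["ee_pos"],R.from_rotvec(o["orientation"]).as_matrix().round(4).tolist())
print(totool([.4738,.2516,.110]))
r=wrist();np.savez("pics/w4.npz",**r);im=r["img"];t=get_image("top")["img"]
c=np.hstack([im[::1,100:420],cv2.resize(t[130:250,80:190],None,fx=3.2,fy=3.2)]);print(c.shape);cv2.imwrite("pics/w4.png",c[:,:,::-1])
E
```

```text
5.35 [ 0.01094226 -0.0271353  -0.00605367] [ 0.47149526 -0.43970613 -5.0393126 ] [0.47419948 0.24921584 0.13378904] [[-0.97, -0.2432, -0.0008], [-0.2432, 0.97, -0.0012], [0.001, -0.0009, -1.0]]
[-0.21712398  2.43218813 23.78654188]
(384, 672, 3)
```

View pics/w4.png

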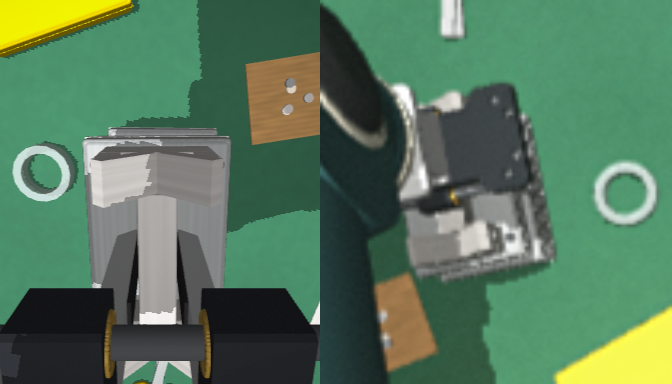

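The wrist view shows the column's near lid edge at (208..316, ~130), and the carried tin's edge at (184..331, 137). I'll compare them in tool coordinates.

```bash
python3 - <<'E'
from h import *
r=dict(np.load("pics/w4.npz"));I=np.linalg.inv(r["tool"]);g=cv2.cvtColor(r["img"],cv2.COLOR_RGB2HSV)
for v in(129,131,132,134): print(v,g[v,200:325:1,1].tolist())
print([g[122:142,u,1:].tolist() for u in(230,290)])
f=lambda u,v,z:(I@np.r_[plane(r,(u,v),z),1])[:2].round(4)
for z in(.06,): print(f(208,129,z),f(316,129,z))
zl=r["tool"][2,3]-.004; print(f(184,137,zl),f(331,137,zl))
E
```

```text
129 [124, 124, 122, 124, 124, 124, 124, 124, 75, 5, 5, 5, 4, 3, 5, 5, 5, 7, 7, 5, 7, 7, 5, 2, 2, 5, 5, 7, 5, 5, 7, 7, 7, 2, 5, 7, 5, 5, 5, 7, 7, 7, 7, 7, 5, 5, 5, 5, 5, 5, 5, 7, 7, 5, 8, 5, 3, 5, 2, 5, 8, 8, 8, 8, 5, 3, 5, 5, 5, 3, 8, 5, 5, 5, 3, 5, 3, 6, 5, 6, 3, 5, 3, 5, 6, 3, 3, 3, 8, 6, 6, 6, 6, 6, 3, 3, 6, 3, 3, 3, 6, 6, 6, 9, 6, 3, 3, 6, 6, 9, 6, 6, 6, 6, 3, 20, 74, 123, 122, 126, 123, 125, 125, 125, 125]
131 [122, 124, 124, 124, 126, 126, 123, 100, 26, 4, 2, 5, 4, 7, 4, 3, 4, 4, 4, 4, 4, 4, 4, 4, 4, 4, 4, 4, 6, 6, 4, 4, 4, 2, 4, 4, 4, 4, 4, 4, 7, 4, 2, 4, 7, 6, 4, 2, 4, 4, 4, 6, 4, 4, 6, 4, 6, 4, 6, 4, 4, 4, 7, 6, 6, 4, 4, 4, 6, 4, 4, 4, 4, 4, 2, 4, 4, 4, 4, 4, 6, 6, 4, 4, 4, 4, 4, 4, 6, 4, 4, 4, 4, 4, 4, 4, 4, 7, 4, 4, 4, 6, 6, 6, 4, 6, 6, 6, 4, 6, 6, 4, 6, 6, 4, 2, 11, 58, 125, 122, 123, 125, 123, 123, 123]
132 [123, 125, 124, 124, 127, 124, 124, 102, 25, 4, 5, 5, 5, 4, 4, 4, 6, 4, 4, 6, 4, 4, 4, 6, 4, 4, 4, 6, 8, 6, 4, 4, 4, 2, 2, 6, 6, 4, 4, 4, 6, 6, 4, 4, 4, 4, 4, 4, 4, 6, 4, 6, 6, 6, 4, 6, 6, 4, 6, 4, 2, 6, 6, 6, 4, 4, 6, 6, 4, 4, 6, 4, 4, 4, 4, 4, 4, 4, 2, 4, 6, 2, 6, 6
[... 332 characters left out ...]
 7, 6, 4, 4, 7, 6, 6, 4, 4, 5, 6, 4, 4, 4, 4, 5, 7, 5, 6, 6, 4, 5, 4, 4, 4, 5, 7, 7, 9, 7, 6, 6, 4, 6, 6, 6, 6, 4, 6, 4, 6, 7, 6, 7, 7, 8, 9, 6, 4, 4, 4, 4, 4, 4, 6, 5, 4, 6, 4, 11, 58, 120, 120, 122, 122, 122, 120, 125]
[[[123, 89], [123, 91], [123, 91], [122, 90], [119, 90], [17, 121], [3, 74], [7, 110], [6, 124], [4, 119], [4, 126], [4, 134], [5, 141], [4, 123], [2, 121], [2, 113], [10, 80], [5, 145], [4, 187], [5, 192]], [[125, 90], [122, 90], [122, 90], [125, 90], [122, 90], [89, 89], [4, 123], [6, 89], [4, 115], [4, 120], [6, 121], [6, 131], [6, 139], [6, 89], [10, 126], [7, 73], [9, 82], [7, 110], [4, 118], [4, 118]]]
[ 0.0597 -0.0347] [0.0598 0.0444]
[ 0.0611 -0.0377] [0.0612 0.0406]
```

```bash
python3 - <<'E'
from h import *
r=dict(np.load("pics/w4.npz"));T=r["tool"]
for dx in(-.003,0,.001):
  print(dx,[project(r,(T@np.array([dx+.06,.005,T[2,3]-z,1]))[:3])[1].round(1) for z in(0,.03,.06)])
for dx in(-.001,0,.0015): print("fix",dx,[project(r,(T@np.array([dx+.06,.0,.034-h,1]))[:3])[1].round(1) for h in(0,.03)])
# w1 check
r=dict(np.load("pics/w1.npz"));c=np.array([.4735,.2517]);a=.247;e=np.array([np.cos(a),np.sin(a)])
print([project(r,np.r_[c+s*.06*e,z])[1].round(1) for s in(-1,1) for z in(0,.03,.06)])
g=cv2.cvtColor(r["img"],cv2.COLOR_RGB2HSV);print(g[120:136,240,1:].tolist(),g[238:250,260,1:].tolist())
E
```

```text
-0.003 [np.float64(126.8), np.float64(129.5), np.float64(132.9)]
0 [np.float64(123.4), np.float64(125.8), np.float64(128.7)]
0.001 [np.float64(122.3), np.float64(124.5), np.float64(127.3)]
fix -0.001 [np.float64(135.4), np.float64(141.0)]
fix 0 [np.float64(133.8), np.float64(139.1)]
fix 0.0015 [np.float64(131.4), np.float64(136.3)]
[np.float64(122.7), np.float64(124.6), np.float64(126.7), np.float64(224.5), np.float64(233.9), np.float64(244.9)]
[[123, 137], [126, 83], [124, 84], [124, 84], [124, 84], [126, 83], [4, 143], [4, 143], [3, 170], [4, 174], [5, 199], [5, 218], [5, 217], [5, 217], [5, 217], [5, 217]] [[4, 209], [5, 210], [5, 210], [4, 209], [5, 210], [4, 202], [4, 178], [62, 149], [125, 137], [124, 136], [125, 137], [127, 137]]
```

>>> {"name": "arm_command", "arguments": {
  "commands": [
    {"fingers": 255,"xyz": [-1.5,2.5,3],"turn": [0,0,0]},
    {"fingers": 255,"xyz": [-1.5,2.5,12],"turn": [0,0,0]},
    {"fingers": 255,"xyz": [-1.5,2.5,22],"turn": [0,0,0]},
    {"fingers": 255,"xyz": [-1.5,2.5,30],"turn": [0,0,0]},
    {"fingers": 255,"xyz": [-1.5,2.5,34],"turn": [0,0,0]},
    {"fingers": 255,"xyz": [-1.5,2.5,36],"turn": [0,0,0]},
    {"fingers": 255,"xyz": [-1.5,2.5,37],"turn": [0,0,0]},
    {"fingers": 255,"xyz": [-1.5,2.5,37.5],"turn": [0,0,0]},
    {"fingers": 255,"xyz": [-1.5,2.5,38],"turn": [0,0,0]},
    {"fingers": 255,"xyz": [-1.5,2.5,38],"turn": [0,0,0]}
  ]
}}

```text
clock: 6.45
ee_pos: [0.4749, 0.2534, 0.0966]
orientation: [-0.387, 3.117, 0.0]
wrist_force: [-0.1, 0.6, -5.9]
finger_gap: 0.0197
grasp_force: 30.0
```

>>> {"name": "arm_command", "arguments": {
  "commands": [
    {"fingers": 255,"xyz": [0,-1,0.5],"turn": [0,0,0]},
    {"fingers": 255,"xyz": [0,-1,0.8],"turn": [0,0,0]},
    {"fingers": 255,"xyz": [0,-1,1.1],"turn": [0,0,0]},
    {"fingers": 255,"xyz": [0,-1,1.4],"turn": [0,0,0]},
    {"fingers": 255,"xyz": [0,-1,1.6],"turn": [0,0,0]},
    {"fingers": 255,"xyz": [0,-1,1.8],"turn": [0,0,0]},
    {"fingers": 255,"xyz": [0,-1,2.0],"turn": [0,0,0]},
    {"fingers": 255,"xyz": [0,-1,2.2],"turn": [0,0,0]},
    {"fingers": 255,"xyz": [0,-1,2.2],"turn": [0,0,0]},
    {"fingers": 255,"xyz": [0,-1,2.2],"turn": [0,0,0]}
  ]
}}

```text
clock: 7.45
ee_pos: [0.4751, 0.2524, 0.0946]
orientation: [-0.387, 3.118, -0.0]
wrist_force: [-2.9, -2.1, 4.1]
finger_gap: 0.02
grasp_force: 30.0
```

>>> {"name": "arm_command", "arguments": {
  "commands": [
    {"fingers": 120,"xyz": [0,0,0],"turn": [0,0,0]},
    {"fingers": 60,"xyz": [0,0,0],"turn": [0,0,0]},
    {"fingers": 0,"xyz": [0,0,0],"turn": [0,0,0]},
    {"fingers": 0,"xyz": [0,0,0],"turn": [0,0,0]},
    {"fingers": 0,"xyz": [0,0,0],"turn": [0,0,0]},
    {"fingers": 0,"xyz": [0,0,0],"turn": [0,0,0]},
    {"fingers": 0,"xyz": [0,0,-20],"turn": [0,0,0]},
    {"fingers": 0,"xyz": [0,0,-60],"turn": [0,0,0]},
    {"fingers": 0,"xyz": [0,0,-110],"turn": [0,0,0]},
    {"fingers": 0,"xyz": [0,0,-135],"turn": [0,0,0]}
  ]
}}

```text
clock: 8.45
ee_pos: [0.4759, 0.2528, 0.2331]
orientation: [-0.387, 3.114, 0.002]
wrist_force: [-0.7, -0.3, -0.3]
finger_gap: 0.0931
grasp_force: 0.0
```

```bash
python3 - <<'E'
from h import *
o=get_obs();print(o["clock"],o["ee_pos"],o["wrist_force"],o["finger_gap"])
r=wrist();np.savez("pics/w5.npz",**r);im=r["img"]
s=get_image("side");np.savez("pics/s5.npz",**s)
c=np.hstack([cv2.resize(im[90:280,170:340],(340,380)),cv2.resize(s["img"][95:165,190:260],(380,380),interpolation=cv2.INTER_CUBIC)]);cv2.imwrite("pics/w5.png",c[:,:,::-1])
print("to barrel",totool([.5134,-.255,.2]))
E
```

```text
8.45 [0.47593524 0.25282851 0.23313071] [-0.72871725 -0.27139026 -0.30973756] 0.09309485572307032
to barrel [  88.70581584 -501.84340759   31.58194698]
```

View pics/w5.png

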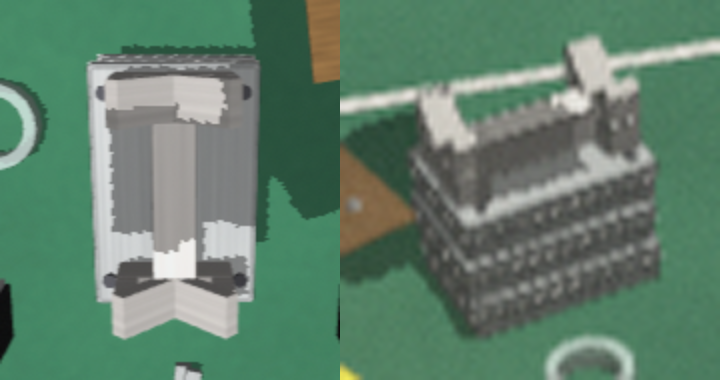

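The left panel (wrist) shows the fixture tin over the column with its rib centred. The right panel (side) shows three tins stacked flush. Now to the barrel.

>>> {"name": "arm_command", "arguments": {
  "commands": [
    {"fingers": 0,"xyz": [88,-500,30],"turn": [0,0,0.5]},
    {"fingers": 0,"xyz": [88,-500,30],"turn": [0,0,0.5]},
    {"fingers": 0,"xyz": [88,-500,30],"turn": [0,0,0.5]},
    {"fingers": 0,"xyz": [88,-500,30],"turn": [0,0,0.5]},
    {"fingers": 0,"xyz": [88,-500,30],"turn": [0,0,0.5]},
    {"fingers": 0,"xyz": [88,-500,30],"turn": [0,0,0.5]},
    {"fingers": 0,"xyz": [88,-500,30],"turn": [0,0,0.5]},
    {"fingers": 0,"xyz": [88,-500,30],"turn": [0,0,0.5]},
    {"fingers": 0,"xyz": [88,-500,30],"turn": [0,0,0.5]},
    {"fingers": 0,"xyz": [88,-500,30],"turn": [0,0,0.5]}
  ]
}}

```text
clock: 9.55
ee_pos: [0.511, -0.2473, 0.1989]
orientation: [-0.395, -3.116, 0.0]
wrist_force: [1.5, 0.3, 0.8]
finger_gap: 0.0942
grasp_force: 0.0
```

>>> {"name": "arm_command", "arguments": {
  "commands": [
    {"fingers": 0,"xyz": [0,0,0],"turn": [0,0,0]},
    {"fingers": 0,"xyz": [0,0,0],"turn": [0,0,0]},
    {"fingers": 0,"xyz": [0,0,0],"turn": [0,0,0]},
    {"fingers": 0,"xyz": [0,0,0],"turn": [0,0,0]},
    {"fingers": 0,"xyz": [0,0,0],"turn": [0,0,0]},
    {"fingers": 0,"xyz": [0,0,0],"turn": [0,0,0]},
    {"fingers": 0,"xyz": [0,0,0],"turn": [0,0,0]},
    {"fingers": 0,"xyz": [0,0,0],"turn": [0,0,0]},
    {"fingers": 0,"xyz": [0,0,0],"turn": [0,0,0]},
    {"fingers": 0,"xyz": [0,0,0],"turn": [0,0,0]}
  ]
}}

```text
clock: 10.55
ee_pos: [0.5115, -0.2454, 0.1998]
orientation: [0.396, 3.116, -0.0]
wrist_force: [-0.3, -0.0, -0.6]
finger_gap: 0.0942
grasp_force: 0.0
```

```bash
python3 - <<'E'
from h import *
o=get_obs();print(o["clock"],o["ee_pos"],o["orientation"])
r=wrist();np.savez("pics/w6.npz",**r);im=r["img"]
t=get_image("top");np.savez("pics/t6.npz",**t)
c=np.hstack([im[60:300,120:400],cv2.resize(t["img"][150:230,85:175],None,fx=4,fy=3,interpolation=cv2.INTER_CUBIC)]);print(c.shape);cv2.imwrite("pics/w6.png",c[:,:,::-1])
E
```

```text
10.55 [ 0.51147239 -0.245405    0.19982189] [ 3.96087898e-01  3.11645285e+00 -1.34845812e-04]
(240, 640, 3)
```

View pics/w6.png

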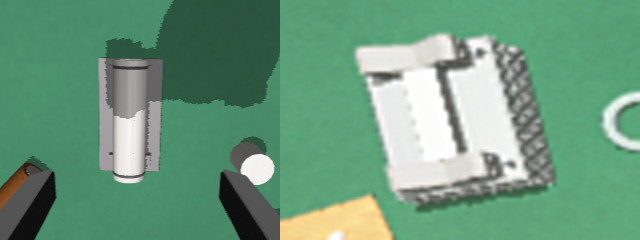

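```bash
python3 - <<'E'
from h import *
r=dict(np.load("pics/w6.npz"));I=np.linalg.inv(r["tool"]);g=cv2.cvtColor(r["img"],cv2.COLOR_RGB2GRAY).astype(int)
for row in(150,200,225): print(row,g[row,222:280].tolist())
print(g[112:126,250].tolist(),g[236:248,250].tolist())
f=lambda u,v,z:(I@np.r_[plane(r,(u,v),z),1])[:2].round(4)
print("near/far ends",f(249.5,118,.035),f(249.5,242,.041))
for v in(150,200,225): print(f(233,v,.023),f(266,v,.023))
print(f(218.5,118,.005),f(282,118,.005))
print("top-est",totool([.5134,-.255,.023]))
# fixture after placing, top view: rib corners in crop
t=dict(np.load("pics/t6.npz"))
q=lambda x,y,z:plane(t,(85+(x-280+.5)/4-.5,150+(y+.5)/3-.5),z)[:2]
lid=np.array([q(*p,.09) for p in((357,50),(492,36),(530,182),(392,205))])
print("lid",lid.round(4).tolist())
rib=np.array([q(*p,.116) for p in((377,73),(432,66),(460,154),(404,163))]);print("rib",rib.mean(0),np.arctan2(*((rib[0]+rib[1]-rib[2]-rib[3])[::-1])))
E
```

```text
150 [165, 165, 165, 165, 143, 96, 97, 97, 98, 97, 93, 90, 101, 111, 118, 125, 130, 135, 138, 141, 143, 145, 144, 145, 149, 154, 159, 165, 167, 165, 162, 162, 163, 163, 159, 154, 150, 149, 146, 140, 135, 132, 128, 119, 105, 98, 100, 101, 100, 100, 101, 101, 100, 101, 101, 100, 101, 101]
200 [161, 161, 161, 160, 161, 161, 161, 161, 162, 160, 147, 140, 168, 190, 204, 217, 225, 229, 231, 233, 234, 236, 236, 238, 241, 242, 244, 245, 243, 239, 237, 237, 237, 236, 231, 224, 221, 216, 201, 187, 173, 158, 137, 107, 94, 127, 161, 162, 161, 161, 161, 161, 161, 161, 161, 161, 163, 138]
225 [158, 157, 158, 158, 159, 158, 159, 158, 158, 159, 147, 143, 171, 192, 205, 217, 226, 230, 233, 233, 234, 235, 237, 238, 239, 240, 242, 242, 240, 236, 236, 235, 234, 231, 226, 221, 216, 203, 187, 173, 160, 141, 110, 92, 95, 126, 160, 159, 159, 158, 159, 159, 159, 159, 158, 160, 142, 109]
[71, 71, 71, 71, 71, 70, 83, 141, 125, 164, 164, 164, 165, 165] [98, 98, 175, 238, 238, 237, 238, 149, 120, 120, 121, 120]
near/far ends [ 0.0638 -0.0065] [-0.0659 -0.0071]
[ 0.0305 -0.0243] [0.0305 0.0103]
[-0.0241 -0.0253] [-0.0241  0.0108]
[-0.0532 -0.0258] [-0.0532  0.011 ]
[ 0.0623 -0.0405] [0.0624 0.0277]
top-est [ -4.26812846  -8.79931615 176.80689687]
lid [[0.5295, 0.3083], [0.5434, 0.2262], [0.4241, 0.1967], [0.4032, 0.2794]]
rib [0.47548084 0.2592757 ] 0.281322203173782
```

>>> {"name": "arm_command", "arguments": {
  "commands": [
    {"fingers": 0,"xyz": [-2,-8.5,30],"turn": [0,0,0]},
    {"fingers": 0,"xyz": [-2,-8.5,80],"turn": [0,0,0]},
    {"fingers": 0,"xyz": [-2,-8.5,130],"turn": [0,0,0]},
    {"fingers": 40,"xyz": [-2,-8.5,165],"turn": [0,0,0]},
    {"fingers": 60,"xyz": [-2,-8.5,182],"turn": [0,0,0]},
    {"fingers": 80,"xyz": [-2,-8.5,189],"turn": [0,0,0]},
    {"fingers": 80,"xyz": [-2,-8.5,190],"turn": [0,0,0]},
    {"fingers": 80,"xyz": [-2,-8.5,190],"turn": [0,0,0]},
    {"fingers": 80,"xyz": [-2,-8.5,190],"turn": [0,0,0]},
    {"fingers": 80,"xyz": [-2,-8.5,190],"turn": [0,0,0]}
  ]
}}

```text
clock: 11.65
ee_pos: [0.5118, -0.2543, 0.0107]
orientation: [0.396, 3.115, -0.0]
wrist_force: [0.3, -0.0, 0.4]
finger_gap: 0.0645
grasp_force: 0.0
```

>>> {"name": "arm_command", "arguments": {
  "commands": [
    {"fingers": 100,"xyz": [0,0,1.5],"turn": [0,0,0]},
    {"fingers": 130,"xyz": [0,0,1.5],"turn": [0,0,0]},
    {"fingers": 255,"xyz": [0,0,1.5],"turn": [0,0,0]},
    {"fingers": 255,"xyz": [0,0,1.5],"turn": [0,0,0]},
    {"fingers": 255,"xyz": [0,0,1.5],"turn": [0,0,0]},
    {"fingers": 255,"xyz": [0,0,1.5],"turn": [0,0,0]},
    {"fingers": 255,"xyz": [0,0,1.5],"turn": [0,0,0]},
    {"fingers": 255,"xyz": [0,0,1.5],"turn": [0,0,0]},
    {"fingers": 255,"xyz": [0,0,1.5],"turn": [0,0,0]},
    {"fingers": 255,"xyz": [0,0,1.5],"turn": [0,0,0]}
  ]
}}

```text
clock: 12.65
ee_pos: [0.5113, -0.2541, 0.0083]
orientation: [-0.396, -3.117, 0.0]
wrist_force: [-0.4, 0.7, 0.9]
finger_gap: 0.0352
grasp_force: 29.9
```

>>> {"name": "arm_command", "arguments": {
  "commands": [
    {"fingers": 255,"xyz": [0,0,-5],"turn": [0,0,0]},
    {"fingers": 255,"xyz": [0,0,-20],"turn": [0,0,0]},
    {"fingers": 255,"xyz": [0,0,-50],"turn": [0,0,0]},
    {"fingers": 255,"xyz": [0,0,-90],"turn": [0,0,0]},
    {"fingers": 255,"xyz": [0,0,-130],"turn": [0,0,0]},
    {"fingers": 255,"xyz": [0,0,-170],"turn": [0,0,0]},
    {"fingers": 255,"xyz": [0,0,-195],"turn": [0,0,0]},
    {"fingers": 255,"xyz": [0,0,-205],"turn": [0,0,0]},
    {"fingers": 255,"xyz": [0,0,-205],"turn": [0,0,0]},
    {"fingers": 255,"xyz": [0,0,-205],"turn": [0,0,0]}
  ]
}}

```text
clock: 13.65
ee_pos: [0.5108, -0.2538, 0.2122]
orientation: [-0.396, -3.115, -0.0]
wrist_force: [0.3, -0.1, -2.0]
finger_gap: 0.0354
grasp_force: 29.9
```

```bash
python3 - <<'E'
from h import *
o=get_obs();print(o["clock"],o["ee_pos"],o["wrist_force"],R.from_rotvec(o["orientation"]).as_matrix().round(4).tolist())
r=wrist();np.savez("pics/w7.npz",**r);im=r["img"];cv2.imwrite("pics/w7.png",im[60:384,120:400,::-1])
print(totool([.4751,.2524,.2]))
E
```

```text
13.65 [ 0.51076127 -0.25375105  0.21222922] [ 0.27524746 -0.11205349 -1.97107566] [[-0.9683, 0.25, -0.0013], [0.25, 0.9683, 0.0004], [0.0014, 0.0001, -1.0]]
[160.94972525 481.17567535  12.26782621]
```

View pics/w7.png

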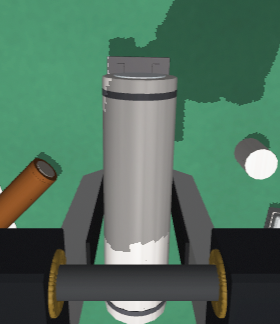

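The barrel is held level between the pads, with its near end at about px (258,135). Numerically, I'll check its lengthwise offset in the grip.

```bash
python3 - <<'E'
from h import *
r=dict(np.load("pics/w7.npz"));T=r["tool"];g=cv2.cvtColor(r["img"],cv2.COLOR_RGB2HSV)
for u in(240,258,276):print(u,g[112:150,u].tolist())
for d in(-.003,0,.003):
  print(d,[project(r,(T@np.array([d+s*.065,0,z,1]))[:3])[1].round(1) for s in(1,-1) for z in(-.0147+.018,-.0147,-.0147-.018)])
print(g[360:384,258].tolist())
for v in (170,200): print([i+200 for i in range(112) if g[v,200+i,1]<60 and g[v,199+i,1]>=60],[i+200 for i in range(112) if g[v,200+i,1]>=60 and g[v,199+i,1]<60])
E
```

```text
240 [[74, 127, 92], [75, 125, 92], [75, 126, 91], [75, 125, 92], [76, 69, 78], [160, 7, 107], [160, 7, 107], [165, 10, 107], [160, 7, 107], [165, 9, 108], [160, 7, 107], [150, 6, 80], [165, 9, 108], [160, 7, 107], [165, 5, 107], [165, 5, 107], [150, 5, 106], [140, 7, 107], [150, 7, 107], [160, 7, 107], [135, 5, 106], [100, 8, 99], [105, 10, 99], [108, 13, 100], [99, 18, 180], [90, 8, 125], [10, 8, 92], [12, 9, 136], [15, 10, 151], [10, 10, 151], [15, 10, 150], [15, 10, 151], [18, 8, 150], [18, 8, 150], [10, 10, 151], [15, 10, 151], [18, 8, 150], [15, 10, 151]]
258 [[75, 120, 91], [75, 126, 91], [75, 125, 92], [75, 125, 92], [75, 111, 76], [158, 10, 104], [150, 5, 108], [150, 7, 108], [158, 9, 109], [160, 7, 108], [150, 5, 108], [165, 9, 109], [160, 7, 109], [150, 7, 108], [165, 9, 109], [150, 7, 108], [160, 7, 108], [158, 9, 109], [150, 7, 108], [150, 5, 108], [113, 10, 105], [108, 13, 101], [108, 13, 99], [113, 10, 99], [108, 13, 100], [108, 7, 180], [120, 2, 148], [15, 11, 94], [20, 10, 155], [15, 9, 170], [11, 12, 175], [13, 10, 174], [17, 10, 174], [19, 12, 174], [15, 9, 174], [1
[... 635 characters left out ...]
.float64(140.2), np.float64(145.0), np.float64(343.4), np.float64(364.6), np.float64(389.9)]
0 [np.float64(130.7), np.float64(133.9), np.float64(137.9), np.float64(339.4), np.float64(360.4), np.float64(385.4)]
0.003 [np.float64(124.9), np.float64(127.5), np.float64(130.7), np.float64(335.3), np.float64(356.0), np.float64(380.8)]
[[110, 11, 68], [12, 5, 243], [15, 4, 242], [15, 4, 242], [15, 4, 242], [15, 4, 242], [15, 4, 242], [12, 5, 242], [18, 5, 241], [12, 5, 242], [12, 5, 241], [120, 7, 77], [120, 20, 101], [120, 20, 101], [120, 20, 101], [120, 18, 101], [10, 4, 191], [24, 5, 239], [15, 6, 240], [18, 5, 239], [12, 5, 239], [15, 6, 239], [10, 6, 239], [15, 6, 239]]
[223] [296]
[223] [295]
```

>>> {"name": "arm_command", "arguments": {
  "commands": [
    {"fingers": 255,"xyz": [8,24,0],"turn": [0,0,-0.02]},
    {"fingers": 255,"xyz": [21,63,0],"turn": [0,0,-0.06]},
    {"fingers": 255,"xyz": [35,105,0],"turn": [0,0,-0.11]},
    {"fingers": 255,"xyz": [49,147,0],"turn": [0,0,-0.15]},
    {"fingers": 255,"xyz": [63,189,0],"turn": [0,0,-0.2]},
    {"fingers": 255,"xyz": [77,231,0],"turn": [0,0,-0.24]},
    {"fingers": 255,"xyz": [91,273,0],"turn": [0,0,-0.29]},
    {"fingers": 255,"xyz": [105,315,0],"turn": [0,0,-0.33]},
    {"fingers": 255,"xyz": [119,357,0],"turn": [0,0,-0.38]},
    {"fingers": 255,"xyz": [128,384,0],"turn": [0,0,-0.4]}
  ]
}}

```text
clock: 14.7
ee_pos: [0.4821, 0.1527, 0.2119]
orientation: [0.238, -3.13, 0.0]
wrist_force: [0.7, -0.5, -2.2]
finger_gap: 0.035
grasp_force: 29.9
```

```bash
python3 - <<'E'
from h import *
o=get_obs();x=R.from_rotvec(o["orientation"]).as_matrix()[:,0];print(o["ee_pos"],o["finger_gap"],o["qvel"].round(2),np.arctan2(-x[1],-x[0]))
print(totool([.4751,.2524,.2]))
E
```

```text
[0.48208411 0.15270555 0.21191527] 0.03503217099840513 [-0.32  0.11 -0.19 -0.14  0.03  0.03 -0.37] 0.15174425937086916
[-8.19228988 99.6044056  11.89885387]
```

>>> {"name": "arm_command", "arguments": {
  "commands": [
    {"fingers": 255,"xyz": [-3,35,0],"turn": [0,0,-0.04]},
    {"fingers": 255,"xyz": [-6,70,0],"turn": [0,0,-0.07]},
    {"fingers": 255,"xyz": [-8,90,0],"turn": [0,0,-0.09]},
    {"fingers": 255,"xyz": [-8,97,0],"turn": [0,0,-0.095]},
    {"fingers": 255,"xyz": [-8,97,0],"turn": [0,0,-0.095]},
    {"fingers": 255,"xyz": [-8,97,0],"turn": [0,0,-0.095]},
    {"fingers": 255,"xyz": [-8,97,0],"turn": [0,0,-0.095]},
    {"fingers": 255,"xyz": [-8,97,0],"turn": [0,0,-0.095]},
    {"fingers": 255,"xyz": [-8,97,0],"turn": [0,0,-0.095]},
    {"fingers": 255,"xyz": [-8,97,0],"turn": [0,0,-0.095]}
  ]
}}

```text
clock: 15.7
ee_pos: [0.4772, 0.2466, 0.2134]
orientation: [-0.379, 3.118, -0.0]
wrist_force: [0.5, -0.3, -2.9]
finger_gap: 0.035
grasp_force: 29.9
```

```bash
python3 - <<'E'
from h import *
o=get_obs();x=R.from_rotvec(o["orientation"]).as_matrix()[:,0];print(o["ee_pos"],o["finger_gap"],o["wrist_force"],np.arctan2(-x[1],-x[0]))
print(totool([.4751,.2524,.1253]))
# fixture yaw & y from w5: rib and lid edges
r=dict(np.load("pics/w5.npz"));g=cv2.cvtColor(r["img"],cv2.COLOR_RGB2GRAY).astype(int);I=np.linalg.inv(r["tool"])
x=r["tool"][:3,0];print("w5 yaw",np.arctan2(-x[1],-x[0]))
d=np.abs(np.diff(g,axis=1))
for v in(160,175,190,205,215):
    L=242+d[v,242:252].argmax()+.5;Rr=260+d[v,260:274].argmax()+.5
    print(v,L,Rr,(I@np.r_[plane(r,((L+Rr)/2,v),.116),1])[:2].round(4))
E
```

```text
[0.47716377 0.24657144 0.21335064] 0.0350374082479143 [ 0.50798701 -0.26076017 -2.94610809] 0.24184159627467566
[ 0.62111932  6.16090171 88.0500044 ]
w5 yaw 0.2470477942746662
160 245.5 267.5 [0.0295 0.0008]
175 246.5 267.5 [0.0161 0.0013]
190 246.5 267.5 [0.0023 0.0013]
205 242.5 272.5 [-0.0119  0.0017]
215 247.5 267.5 [-0.0216  0.0018]
```

>>> {"name": "arm_command", "arguments": {
  "commands": [
    {"fingers": 255,"xyz": [0.5,6,5],"turn": [0,0,-0.005]},
    {"fingers": 255,"xyz": [0.5,6,20],"turn": [0,0,-0.005]},
    {"fingers": 255,"xyz": [0.5,6,40],"turn": [0,0,-0.005]},
    {"fingers": 255,"xyz": [0.5,6,60],"turn": [0,0,-0.005]},
    {"fingers": 255,"xyz": [0.5,6,72],"turn": [0,0,-0.005]},
    {"fingers": 255,"xyz": [0.5,6,78],"turn": [0,0,-0.005]},
    {"fingers": 255,"xyz": [0.5,6,80],"turn": [0,0,-0.005]},
    {"fingers": 255,"xyz": [0.5,6,80],"turn": [0,0,-0.005]},
    {"fingers": 255,"xyz": [0.5,6,80],"turn": [0,0,-0.005]},
    {"fingers": 255,"xyz": [0.5,6,80],"turn": [0,0,-0.005]}
  ]
}}

```text
clock: 16.7
ee_pos: [0.4754, 0.2527, 0.1339]
orientation: [-0.387, 3.117, 0.001]
wrist_force: [0.1, -0.5, -2.8]
finger_gap: 0.035
grasp_force: 29.9
```

```bash
cat >q.py <<'E'
from h import *
o=get_obs();x=R.from_rotvec(o["orientation"]).as_matrix()[:,0];print(o["clock"],o["ee_pos"],o["finger_gap"],o["wrist_force"],o["moment"],np.arctan2(-x[1],-x[0]))
print(totool([.4751,.2524,.1253]))
E
python3 q.py
```

```text
16.7 [0.47542709 0.25270247 0.13386067] 0.03497331087351219 [ 0.12815607 -0.53286308 -2.80867966] [0.07087216 0.0215048  0.01557464] 0.24720659762246486
[ 0.39888891 -0.21525552  8.56026435]
```

Well aligned; I'll go slowly to contact.

>>> {"name": "arm_command", "arguments": {
  "commands": [
    {"fingers": 255,"xyz": [0,0,1.5],"turn": [0,0,0]},
    {"fingers": 255,"xyz": [0,0,3],"turn": [0,0,0]},
    {"fingers": 255,"xyz": [0,0,4.5],"turn": [0,0,0]},
    {"fingers": 255,"xyz": [0,0,5.5],"turn": [0,0,0]},
    {"fingers": 255,"xyz": [0,0,6.3],"turn": [0,0,0]},
    {"fingers": 255,"xyz": [0,0,7],"turn": [0,0,0]},
    {"fingers": 255,"xyz": [0,0,7.5],"turn": [0,0,0]},
    {"fingers": 255,"xyz": [0,0,8],"turn": [0,0,0]},
    {"fingers": 255,"xyz": [0,0,8],"turn": [0,0,0]},
    {"fingers": 255,"xyz": [0,0,8],"turn": [0,0,0]}
  ]
}}

```text
clock: 17.7
ee_pos: [0.4754, 0.2528, 0.1259]
orientation: [-0.388, 3.117, 0.001]
wrist_force: [-3.1, -2.1, 9.0]
finger_gap: 0.0352
grasp_force: 29.9
```

```bash
python3 q.py
```

```text
17.7 [0.47536168 0.25282314 0.12592727] 0.03520405286281884 [-3.09447387 -2.08277742  9.04819641] [-0.15464824  0.75147629  0.28506023] 0.24762203427237456
[ 0.35788681 -0.34627203  0.62690243]
```

>>> {"name": "arm_command", "arguments": {
  "commands": [
    {"fingers": 255,"xyz": [0,0,0],"turn": [0,0,0]},
    {"fingers": 255,"xyz": [0,0,0],"turn": [0,0,0]},
    {"fingers": 255,"xyz": [0,0,0],"turn": [0,0,0]},
    {"fingers": 255,"xyz": [0,0,0],"turn": [0,0,0]},
    {"fingers": 255,"xyz": [0,0,0],"turn": [0,0,0]},
    {"fingers": 255,"xyz": [0,0,0],"turn": [0,0,0]},
    {"fingers": 255,"xyz": [0,0,0],"turn": [0,0,0]},
    {"fingers": 255,"xyz": [0,0,0],"turn": [0,0,0]},
    {"fingers": 255,"xyz": [0,0,0],"turn": [0,0,0]},
    {"fingers": 255,"xyz": [0,0,0],"turn": [0,0,0]}
  ]
}}

```text
clock: 18.7
ee_pos: [0.4754, 0.2528, 0.1259]
orientation: [-0.388, 3.117, 0.001]
wrist_force: [-2.6, -2.2, 8.1]
finger_gap: 0.035
grasp_force: 29.9
```

```bash
python3 q.py; python3 - <<'E'
from h import *
# lengthwise check: V-support / lid near edge vs barrel near end in wrist view (tool coords)
r=wrist();g=cv2.cvtColor(r["img"],cv2.COLOR_RGB2HSV);T=r["tool"]
print(g[96:150,258,2].tolist())
p=lambda x,z:project(r,(T@np.array([x,0,T[2,3]-z,1]))[:3])[1].round(1)
print("barrel end top,bottom",p(.065,.158),p(.065,.122),"lid edge",p(.06,.09),"col base",p(.06,0),"support outer top at V side",p(.057,.137))
for v in(125,131,135,170):
    s=g[v,:,1]<60; print(v,[i for i in range(150,370) if s[i]!=s[i-1]])
E
```

```text
18.7 [0.47537712 0.25280879 0.12593231] 0.035029418667568125 [-2.5687455  -2.15456194  8.07717325] [-0.15429584  0.74876097  0.23760702] 0.24756985104823206
[ 0.36934645 -0.32859104  0.63192642]
[150, 149, 149, 147, 148, 148, 148, 148, 149, 149, 151, 151, 151, 152, 152, 149, 149, 150, 151, 152, 151, 152, 151, 121, 93, 92, 93, 92, 92, 138, 74, 105, 121, 120, 101, 122, 97, 101, 99, 99, 99, 152, 177, 91, 136, 170, 173, 174, 174, 174, 174, 174, 174, 174]
barrel end top,bottom 136.5 129.6 lid edge 133.5 col base 124.0 support outer top at V side 148.6
125 [203, 267]
131 [194, 319]
135 [192, 321]
170 [155, 168, 195, 319]
```

The push is steady at about 10–11 N, the height is right and the alignment is good. I'm handing in.

```bash
python3 -c "
from rig import *
print(close_job())"
```

```text
the job is handed in; nothing more can be done
None
```

I handed in the job with the fixture tin set on the column and let go, and the barrel lying in the V under a steady push of about 10 N; the hand-in gave no verdict, and the force on each V face was inferred from the wrist force rather than measured.

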